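Hang the ear defenders on the pull-out bar

ROBOT

A 6-joint arm with a two-finger parallel gripper is mounted at the origin on the work surface. World frame = base frame: x ahead of the robot, y to its left, z up, the work surface at z = 0. Lengths are in m, angles in rad, forces in N, time in s.
With the tool pointing down it reaches from about 0.4 to 0.825 m from the base axis. Payload 7 kg.
Tool frame: the origin (TCP) lies at the centre of the arm's flange, where the gripper is bolted on; the fingertips stand 178 mm ahead of it and the grasp point (between the pads) lies 159 mm ahead of it; z points along the fingers, y is the direction in which the jaws open and shut (so a half turn about z gives the same grasp; the last joint's range is limited). The gripper opens to 88 mm and grips with 3 to 60 N. Pads are 19 mm wide; open, the fingers measure 130 mm over their backs; the gripper's body (78 mm by 193 mm) begins 47 mm behind the grasp point.
Start: joints at [1.624, 0.359, 0.012, 0, -1.224, -0.288], TCP at [0.157, 0.656, 0.405] pointing down, gripper open.
Joint ranges: [-3.07, 3.07], [-1.43, 2.12], [-1.02, 1.25], [-3.03, 1.67], [-3.05, -0], [-3.03, 3.03]. Speed limits (rad/s): [2.39, 2.39, 3.01, 3.14, 3.14, 3.14].

INTERFACE

Orientations are given as [roll, pitch, yaw] about the fixed x, y, z axes, in that order (R = Rz(yaw) Ry(pitch) Rx(roll)).
In Python, from station import * gives the robot as it stands.
- The arm moves only by the tool send_rows, never from a script. Its argument "motion" is a list of rows, each an object with "offset": the shift along the tool's x, y, z in cm, a list of three; "turn": the turn about the tool's z in degrees. In form: [{"offset": [x, y, z], "turn": turn}, ...]. A call has 1 to 8 rows; each row is the pose to reach, as a shift and turn from the pose commanded when the call began, along the tool's axes at that moment; what a row does not reach only later rows make up. A row lasts 1/10 s, in which the tool goes at most 50 mm and 8.59 degrees, less where a joint would pass 70% of its speed; a pose out of reach is approached as far as the arm can. A call with a gripper value outside its range is refused whole. "hand" is the opening, from -1 (shut) to 1 (fully open), set as the call begins (left out, the last holds). The fingers move at their own pace and stop on an object; "squeeze" is the grip in N (left out, the last holds). Time passes only in rows, so rows that repeat a pose let the fingers close. It gives the time, the measured TCP pose, the force and the opening at its end, in the units of the state.
- get_state(): the state, without advancing time (a new reading comes with each control period).
- grab_frame(name): name is "scene" or "side" or "wrist"; returns a dict with "frame" (420x560x3 uint8, blue, green, red), "range_z" (420x560 float32, m along the optical axis (not along the pixel's ray), 0 where there is no reading), "vertical_fov" (degrees; the focal length in pixels is half the picture's height over the tangent of half this angle, whatever the lens; pixels are square), "cx", "cy" (the principal point, pixels), "cam_to_world" (4x4, takes a point from camera to world coordinates). Camera axes: x right, y up, looking along -z (the intrinsics and any distortion apply to the point x, -y, -z); pixel columns grow to the right and rows downward; lengths in m; the calibration is good to about 2 mm. A picture is of the moment at which its call begins.
- job_done(): hands the job in, once; it reports no verdict.
The state is a dict: "t": time; "q": joint angles; "qd": joint speeds; "joint_efforts": joint torques, N m; "eef_pos": TCP position; "ee_rot": TCP orientation; "force": force on the tool from outside, world axes, zero at the start; "moment": the same for the moment, N m; "width": finger opening in m.
Only numpy, scipy, OpenCV 4.12 (cv2) and the standard library are available. Lean on these libraries where they do the work, as an engineer would, in place of code of your own. Each camera call takes 0.05 s, during which the arm holds its last target. There are 200 camera calls.

TASK

Pull the bar of the small stand out to its stop by its wooden knob, then hang the ear defenders on it by the headband: squarely across the bar, about midway between knob and stand, one cup hanging freely on each side. Lower them on gently, let go, and leave the rest of the bench as it is.

Things in the scene. Friction and masses are not known exactly. Their poses are not given: they have to be found in the camera images.
- stand: Fixed stand on the bench: dark steel foot 110 x 100 x 14 mm, square aluminium column, dark steel sleeve block 60 (x) x 42 (y) x 44 mm centred 155 mm above the bench (its top at 177 mm), with a horizontal bar sliding through it. Origin: centre of the underside of the foot. The bar runs along the stand's x axis; its knob end points to the stand's -x, towards the robot.
- bar (a joint): Travel of the bar out of the sleeve towards its knob end, in m: 0 fully in, 0.12 fully out at the stop. It slides stiffly (about 3 N) and stays where it is left.
- bar_knob (a point): Centre of the wooden knob on the bar's front end: round, 32 mm in diameter, 30 mm long along the bar; moves with the bar. Its axes are those of the stand. Fully out, its centre is 205 mm from the stand's axis.
- bar_mid (a point): Point on the axis of the round steel bar (16 mm in diameter, axis 155 mm above the bench), 95 mm behind the knob's centre; moves with the bar. When the bar is fully out, this point is the middle of the 160 mm of free bar between knob and sleeve. Axes of the stand: x along the bar, z up.
- ear: Ear defenders, grey cups and black band, 159 (y, cup to cup) x 62 (x) x 152 mm high, about 0.24 kg, standing on the two cups, band arched on top. Origin: midway between the cups' undersides, z up. Cups 80 mm high, 88 mm apart inside. The crown is a pad 28 (x) x 58 (y) x 20 mm, top 152 and underside 132 mm above the origin; fingers reaching below its underside would meet the bar.
- ear_crown (a point): Centre of the underside of the headband's crown pad, 132 mm above the origin of the ear defenders: the place that rests on the bar. Axes of the ear defenders.
- pot: White pot, 90 mm in diameter, with ball-handled gravers standing in it, 136 mm high in all. Origin: centre of its underside. Bystander.
- block: Flat steel bench block, 64 x 64 x 20 mm. Origin: centre of its underside. Bystander.
- bottle: Small bottle, 42 mm in diameter, 110 mm high. Origin: centre of its underside. Bystander.
- tin: Low amber jar, 68 mm in diameter, 42 mm high. Origin: centre of its underside. Bystander.
- hammer: Hammer lying on the bench, 240 mm long. Bystander.
- tray: White tray of small metal blanks, 140 x 100 x 22 mm. Origin: centre of its underside. Bystander.
- graver: Single ball-handled graver lying on the bench, about 125 mm long, 30 mm high. Bystander.
Not all that is in view belongs to the job. Leave any pink look-alike of the ear alone.

How it is judged:
By the outcome, as a careful person would: the job done as asked, in the order asked, and still so for the second after the job is handed in, with the robot touching nothing.
It also fails if it takes over 64 s, if anything falls off the work surface, if the arm or the gripper's body presses on something with over 40 N, if the wrist force passes 120 N, or if a joint passes its speed limit or range.

## Working session

There is one attempt and no reset: what is moved stays moved. The work goes in short steps, Python scripts to look and compute and a tool call to move; the robot and the scene stay as the last step left them, time stands still between calls to the robot, and variables do not carry over. Pictures are saved under pics/ and viewed, about 8 in all and at most 12, crops included, and the job is handed in when it is done.

Besides the shell and the picture viewer there is one more tool, called after "Emit:" as name(argument=value, ...) on one line, values as JSON. send_rows: Moves the arm, as the interface text tells. Its arguments: {"type":"object","properties":{"motion":{"type":"array"},"hand":{"type":"number"},"squeeze":{"type":"number"}},"required":["motion"]}

```bash
ls; mkdir -p pics
cat > h.py <<'E'
from station import *
import numpy as np, cv2
def grab(n):
    d=grab_frame(n); np.savez(''+n+'.npz',**{k:np.array(v) for k,v in d.items()}); return d
def f(d): return d["frame"].shape[0]/2/np.tan(np.radians(float(d["vertical_fov"]))/2)
def pts(d):
    z=d["range_z"]; H,W=z.shape; F=f(d); u,v=np.meshgrid(np.arange(W),np.arange(H))
    P=np.stack([(u-d["cx"])/F*z,-(v-d["cy"])/F*z,-z],-1)
    T=np.array(d["cam_to_world"]); Q=P@T[:3,:3].T+T[:3,3]; Q[z<=0]=np.nan; return Q
E
python3 - <<'E'
from h import *
for n in ["scene","side"]:
    d=grab(n); print(n,{k:v for k,v in d.items() if k not in("frame","range_z")})
    cv2.imwrite(f'pics/{n}0.png',d["frame"]); print((d["range_z"]>0).mean())
print(get_state())
E
```

```text
pics
scene {'vertical_fov': 49.62928457363877, 'cx': 269.7501841332801, 'cy': 214.35432920611305, 'cam_to_world': array([[-0.66746172, -0.62104247,  0.41085411,  1.13447858],
       [ 0.74452414, -0.56648528,  0.35323962,  0.47665327],
       [ 0.013366  ,  0.54166472,  0.84048836,  1.31161388],
       [ 0.        ,  0.        ,  0.        ,  1.        ]])}
0.9959948979591837
side {'vertical_fov': 42.212891659621064, 'cx': 279.61989323421915, 'cy': 210.8961766418133, 'cam_to_world': array([[ 0.82754959,  0.32645369, -0.45671618, -0.17087649],
       [-0.56109399,  0.50750213, -0.65392288, -0.97416476],
       [ 0.0183089 ,  0.79741431,  0.60315438,  1.00319456],
       [ 0.        ,  0.        ,  0.        ,  1.        ]])}
0.9959438775510204
{'t': 0.1, 'q': array([ 1.62410710e+00,  3.59322875e-01,  1.11540136e-02, -3.19362059e-04,
       -1.22411349e+00, -2.88109760e-01]), 'qd': array([ 0.0001255 , -0.00163225, -0.00047416,  0.00286213, -0.00057707,
        0.00043571]), 'joint_efforts': array([-1.05126692e-03, -5.84159374e+01,  2.93751580e+01,  7.01555014e+00,
        1.01749896e-02, -4.35217908e-05]), 'eef_pos': array([0.15699114, 0.65631019, 0.40381084]), 'ee_rot': array([ 3.14008256e+00, -1.34417829e-04, -2.34907623e-01]), 'force': array([-0.37104797, -0.282459  , -0.18733606]), 'moment': array([-0.04057405,  0.04580241,  0.01741196]), 'width': 0.08775013348616152}
```

View pics/scene0.png

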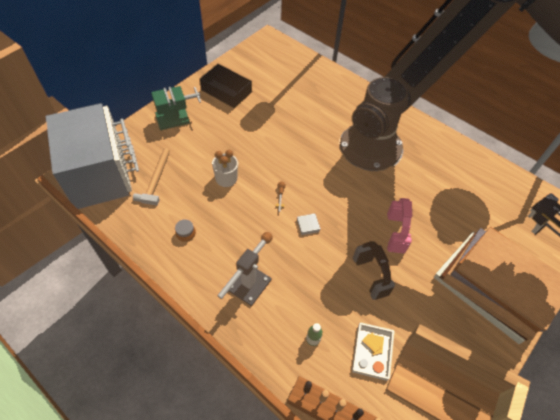

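View pics/side0.png

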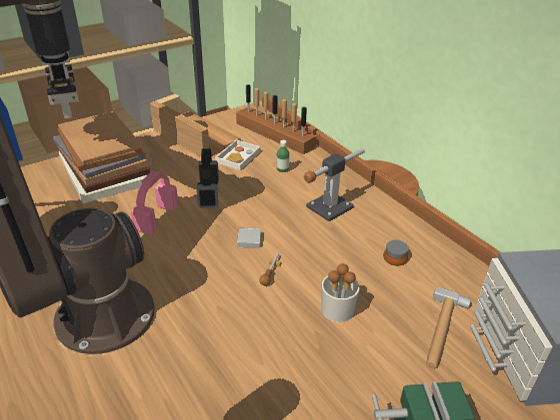

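The scene view shows the black/grey ear defenders at (375,268) and the pink look-alike at (402,225). The stand is at (250,280), with its knob at (267,238). The black one fits "grey cups, black band"; I'll confirm it in a crop.

Run:
```python
from h import *
for n,be,bs in [("scene",(345,235,400,305),(212,225,280,308)),("side",(190,140,225,215),(295,140,370,225))]:
    d=dict(np.load(n+'.npz')); Q=pts(d); im=d["frame"]
    a,b,c,e=be; P=Q[b:e,a:c].reshape(-1,3); I=im[b:e,a:c].reshape(-1,3).astype(int)
    g=(P[:,2]>0.01)&(I.max(1)<110)&(I.max(1)-I.min(1)<40)
    E=P[g]; print(n,"ear zmax",np.percentile(E[:,2],[1,50,99]))
    print("allmean",E.mean(0)); 
    t=E[E[:,2]>0.135]; print("top",len(t),t.mean(0),t.min(0),t.max(0))
    (c0,sz,ang)=cv2.minAreaRect(E[:,:2].astype(np.float32)*1000); print("rect",c0,sz,ang)
    bx=cv2.boxPoints((c0,sz,ang)); print(bx.round(0).tolist())
    lo=E[(E[:,2]<0.085)]; print("cups rect",cv2.minAreaRect(lo[:,:2].astype(np.float32)*1000))
    a,b,c,e=bs; P=Q[b:e,a:c].reshape(-1,3); I=im[b:e,a:c].reshape(-1,3).astype(int)
    g=(P[:,2]>0.135)&(P[:,2]<0.185); S=P[g]; Ic=I[g]
    print("bar n",len(S)); xy=S[:,:2]; m=np.median(xy,0); 
    v=cv2.fitLine(xy.astype(np.float32),cv2.DIST_HUBER,0,.01,.01).ravel(); print("line",v, np.degrees(np.arctan2(v[1],v[0])))
    s=(xy-v[2:])@v[:2]; print("ends",v[2:]+s.min()*v[:2],v[2:]+s.max()*v[:2], s.max()-s.min())
    k=(Ic[:,2]-Ic[:,0]>35); print("knob",k.sum(),S[k].mean(0),np.median(S[k],0),S[k].min(0),S[k].max(0))
    sl=S[S[:,2]>0.17]; print("sleeve top",len(sl),sl.mean(0),cv2.minAreaRect(sl[:,:2].astype(np.float32)*1000))
A=cv2.imread('pics/scene0.png');B=cv2.imread('pics/side0.png')
o=np.hstack([cv2.resize(A[185:310,210:430],(528,300),interpolation=2),cv2.resize(B[130:240,125:225],(272,300),interpolation=2)])
cv2.imwrite('pics/crop0.png',o)
```

```text
scene ear zmax [0.01325519 0.07812222 0.15491073]
allmean [0.46590469 0.3216152  0.08882707]
top 251 [0.45765149 0.31746717 0.14769031] [0.42872164 0.27182107 0.13526867] [0.48229264 0.35496075 0.15678576]
rect (454.44342041015625, 313.73046875) (165.86550903320312, 61.631134033203125) 60.677181243896484
[[387.0, 257.0], [441.0, 226.0], [522.0, 371.0], [468.0, 401.0]]
cups rect ((454.44342041015625, 313.73046875), (165.86550903320312, 61.631134033203125), 60.677181243896484)
bar n 781
line [0.9921455  0.12508956 0.7379173  0.05413005] 7.1859274
ends [0.62257039 0.03958713] [0.86050984 0.0695865 ] 0.2398231471116461
knob 214 [0.70124064 0.04509812 0.1632484 ] [0.66885852 0.04396956 0.16340248] [0.62352415 0.02143515 0.13912804] [0.86036447 0.08196007 0.17901311]
sleeve top 292 [0.73023861 0.05070806 0.17565994] ((696.601318359375, 46.16233444213867), (133.6865234375, 42.59785842895508), 6.215313911437988)
side ear zmax [0.01317369 0.07020107 0.15331507]
allmean [0.43591443 0.28287439 0.07521371]
top 150 [0.4452225  0.30220793 0.14706179] [0.41940973 0.26808741 0.13524821] [0.47310089 0.34447013 0.15705099]
rect (501.2835693359375, 391.96356201171875) (367.471923828125, 68.54339599609375) 57.35951232910156
[[373.0, 256.0], [431.0, 219.0], [629.0, 528.0], [572.0, 565.0]]
cups rect ((501.2835693359375, 391.96356201171875), (367.471923828125, 68.54339599609375), 57.35951232910156)
bar n 661
line [0.9907486  0.1357103  0.7269499  0.04071525] 7.799695
ends [0.6183738  0.02584276] [0.86047197 0.05900478] 0.24435883769133432
knob 133 [0.64433452 0.03383115 0.16123815] [0.62963244 0.03044655 0.16199675] [0.61674193 0.01740716 0.13620063] [0.80263812 0.06975484 0.17762927]
sleeve top 180 [0.72108866 0.04328911 0.17502588] ((690.3343505859375, 42.921295166015625), (136.33358764648438, 45.04377746582031), 4.874661922454834)
```

View pics/crop0.png

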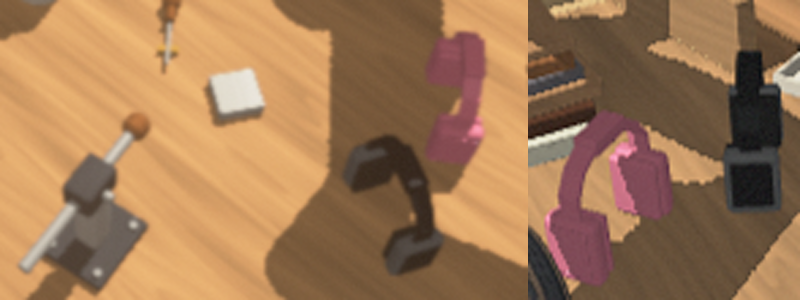

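The crop confirms the target: the dark pair at scene (375,268) is the real ear, and the pink one at (402,225) stays untouched. The two views disagree by about 1 cm, so I'll go above each place and look with the wrist camera.

```bash
cat >> h.py <<'E'
def go(x,y,z,yawdeg=None):
    s=get_state(); p=s["eef_pos"]; from scipy.spatial.transform import Rotation as R
    M=R.from_euler('xyz',s["ee_rot"]).as_matrix(); o=M.T@(np.array([x,y,z])-p)*100
    yaw=np.degrees(s["ee_rot"][2]); t=0 if yawdeg is None else -((yawdeg-yaw+180)%360-180)
    print("offset cm",o.round(2),"turn",round(t,1),"| t",s["t"],"pos",p.round(4),"yaw",yaw.round(1),"F",s["force"].round(1),"w",s["width"].round(4)); return o,t
E
python3 - <<'E'
from h import *
go(0.43,0.33,0.45,7.3); go(.60,.04,.45,7.3)
E
```

```text
Traceback (most recent call last):
  File "h.py", line 14, in go
    print("offset cm",o.round(2),"turn",round(t,1),"| t",s["t"],"pos",p.round(4),"yaw",yaw.round(1),"F",s["force"].round(1),"w",s["width"].round(4)); return o,t
                                                                                                                                ^^^^^^^^^^^^^^^^
AttributeError: 'float' object has no attribute 'round'
```

```bash
sed -i 's/s\["width"\].round(4)/round(s["width"],4)/' h.py
python3 - <<'E'
from h import *
go(0.43,0.33,0.45,7.3); go(.60,.04,.45,7.3)
E
```

```text
offset cm [34.15 25.39 -4.58] turn -20.8 | t 0.1 pos [0.157  0.6563 0.4038] yaw -13.5 F [-0.4 -0.3 -0.2] w 0.0878
offset cm [57.43 49.63 -4.54] turn -20.8 | t 0.1 pos [0.157  0.6563 0.4038] yaw -13.5 F [-0.4 -0.3 -0.2] w 0.0878
```

Emit:
send_rows(motion=[{"offset": [3,2.3,-1],"turn": -3},{"offset": [6.5,4.8,-2],"turn": -6},{"offset": [10,7.5,-3],"turn": -9},{"offset": [13.5,10.2,-4],"turn": -12},{"offset": [17,12.8,-4.5],"turn": -15},{"offset": [20.5,15.4,-4.5],"turn": -18},{"offset": [24,18,-4.5],"turn": -20.8},{"offset": [27,20.5,-4.5],"turn": -20.8}])

```text
t: 0.9
eef_pos: [0.3728, 0.3925, 0.4496]
ee_rot: [3.141, 0.0, 0.13]
force: [-0.0, -0.9, 0.6]
width: 0.0877
```

Run:
```python
from h import *
d=grab("wrist"); cv2.imwrite('pics/w1.png',d["frame"]); print(d["cam_to_world"],d["vertical_fov"],d["cx"],d["cy"])
go(.60,.04,.45,7.3)
```

```text
[[ 1.29361307e-01  9.48517944e-01  2.89100953e-01  4.51130743e-01]
 [-9.91597109e-01  1.24008284e-01  3.68390891e-02  4.02379058e-01]
 [-9.08375984e-04 -2.91437222e-01  9.56589525e-01  4.28933285e-01]
 [ 0.00000000e+00  0.00000000e+00  0.00000000e+00  1.00000000e+00]] 60.89349233133868 279.6670110527573 211.62260583044963
offset cm [1.794e+01 3.749e+01 2.000e-02] turn -0.0 | t 0.95 pos [0.3746 0.3891 0.4497] yaw 7.3 F [ 1.3 -3.8 -0.8] w 0.0881
```

View pics/w1.png

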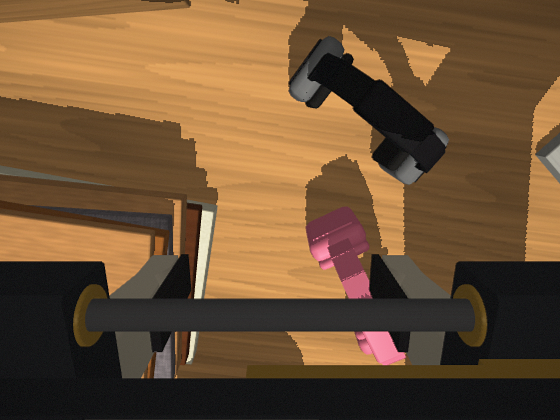

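The wrist view shows the black ear with its crown at about (385,105), cups at (315,75) and (410,160), and the pink one at (350,280).

```bash
cat >> h.py <<'E'
def ear(d,box):
    a,b,c,e=box; P=pts(d)[b:e,a:c].reshape(-1,3); I=d["frame"][b:e,a:c].reshape(-1,3).astype(int)
    E=P[(P[:,2]>0.02)&(I.max(1)-I.min(1)<40)]
    r=cv2.minAreaRect(E[:,:2].astype(np.float32)*1000); print("all",r)
    for lo in(.12,.14,.147):
        T=E[E[:,2]>lo]; print(lo,len(T),T.mean(0).round(4),cv2.minAreaRect(T[:,:2].astype(np.float32)*1000),T[:,2].max().round(4))
E
python3 - <<'E'
from h import *
ear(dict(np.load("wrist.npz")),(280,30,455,190))
E
```

```text
all ((452.0279541015625, 314.68231201171875), (162.75836181640625, 62.08462142944336), 60.2255744934082)
0.12 5032 [0.4548 0.3206 0.1435] ((452.0873718261719, 314.7542419433594), (117.27436065673828, 28.275726318359375), 60.32855224609375) 0.1537
0.14 3128 [0.4528 0.3172 0.1503] ((452.1855773925781, 315.0480651855469), (67.05731964111328, 28.272632598876953), 60.630470275878906) 0.1537
0.147 2893 [0.4523 0.3158 0.151 ] ((451.9537048339844, 314.5824890136719), (58.415679931640625, 28.2390079498291), 60.582191467285156) 0.1537
```

Emit:
send_rows(motion=[{"offset": [2,4,0],"turn": 0},{"offset": [4,8.3,0],"turn": 0},{"offset": [6,12.5,0],"turn": 0},{"offset": [8,16.8,0],"turn": 0},{"offset": [10,21,0],"turn": 0},{"offset": [12,25,0],"turn": 0},{"offset": [14,29,0],"turn": 0},{"offset": [15.5,33,0],"turn": 0}])

```text
t: 1.75
eef_pos: [0.5688, 0.0851, 0.4493]
ee_rot: [3.142, 0.0, 0.128]
force: [0.3, -0.6, 0.6]
width: 0.0877
```

Emit:
send_rows(motion=[{"offset": [1.2,2.5,0],"turn": 0},{"offset": [2.4,4.5,0],"turn": 0},{"offset": [2.4,4.5,0],"turn": 0},{"offset": [2.4,4.5,0],"turn": 0}])

```text
t: 2.15
eef_pos: [0.5975, 0.0449, 0.449]
ee_rot: [3.142, 0.001, 0.127]
force: [-0.9, 0.5, 0.5]
width: 0.0876
```

Run:
```python
from h import *
d=grab("wrist"); cv2.imwrite('pics/w2.png',d["frame"])
Q=pts(d); P=Q.reshape(-1,3); I=d["frame"].reshape(-1,3).astype(int)
g=(P[:,2]>.13)&(P[:,2]<.2)&(P[:,0]>.55)&(P[:,1]>-.05)&(P[:,1]<.13); S=P[g]; J=I[g]
b=S[S[:,2]<.172]; 
v=cv2.fitLine(S[:,:2].astype(np.float32),cv2.DIST_HUBER,0,.01,.01).ravel(); print(v,np.degrees(np.arctan2(v[1],v[0])))
k=S[(J[:,2]-J[:,0]>35)&(S[:,0]<.7)]; print("knob",len(k),k.mean(0),k.min(0),k.max(0),cv2.minAreaRect(k[:,:2].astype(np.float32)*1000))
sl=S[(S[:,2]>.174)&(S[:,0]>.68)]; print("sleeve",len(sl),sl.mean(0),cv2.minAreaRect(sl[:,:2].astype(np.float32)*1000))
go(.64,.037,.45,7.3)
```

```text
[0.985579   0.16921599 0.6949465  0.04575465] 9.742237
knob 1502 [0.63732766 0.03687832 0.1660025 ] [0.62113166 0.02019953 0.1520177 ] [0.66105029 0.05237632 0.17170329] ((640.9779052734375, 36.84597396850586), (38.46224594116211, 31.111879348754883), 7.587648868560791)
sleeve 3585 [0.721354   0.04781622 0.17605971] ((720.5236206054688, 47.45798110961914), (36.14177703857422, 39.73314666748047), 7.141695499420166)
offset cm [ 4.14  1.38 -0.08] turn 0.0 | t 2.2 pos [0.5972 0.0454 0.4492] yaw 7.3 F [0.  0.6 0.2] w 0.0876
```

View pics/w2.png

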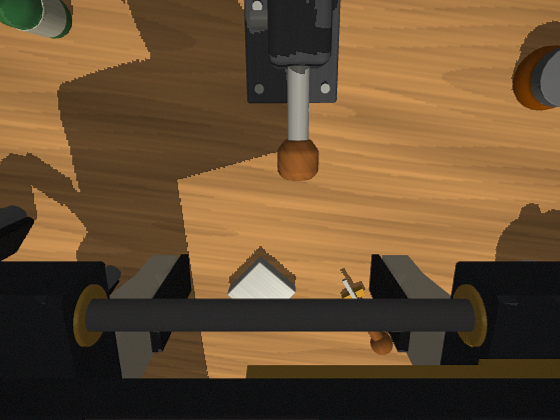

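The knob sits at about (298,160) in the wrist image, with the sleeve behind it. World estimate for the knob is (0.637, 0.037), bar yaw 7.3°. The ear crown is at (0.452, 0.3145), yaw 60.4°. Next I go over the knob and down.

Emit:
send_rows(motion=[{"offset": [2,0.7,0],"turn": 0},{"offset": [3.8,1.3,0],"turn": 0},{"offset": [3.8,1.3,3],"turn": 0},{"offset": [3.8,1.3,6],"turn": 0},{"offset": [3.8,1.3,9],"turn": 0},{"offset": [3.8,1.3,11.5],"turn": 0},{"offset": [3.8,1.3,13.5],"turn": 0},{"offset": [3.8,1.3,13.5],"turn": 0}])

```text
t: 3.0
eef_pos: [0.6353, 0.0381, 0.3117]
ee_rot: [3.141, 0.005, 0.129]
force: [0.3, -0.2, 0.0]
width: 0.0877
```

Emit:
send_rows(motion=[{"offset": [0,0,0],"turn": 0},{"offset": [0,0,0],"turn": 0},{"offset": [0,0,0],"turn": 0},{"offset": [0,0,0],"turn": 0},{"offset": [0,0,0],"turn": 0},{"offset": [0,0,0],"turn": 0},{"offset": [0,0,0],"turn": 0}], hand=-0.5, squeeze=25)

```text
t: 3.7
eef_pos: [0.6368, 0.0371, 0.3148]
ee_rot: [-3.142, -0.0, 0.128]
force: [-0.5, 0.8, -0.6]
width: 0.0371
```

Run:
```python
from h import *
go(.637-.119,.037-.0153,.314,7.3)
```

```text
offset cm [-1.198e+01  1.000e-02  8.000e-02] turn 0.0 | t 3.7 pos [0.6368 0.0371 0.3148] yaw 7.3 F [-0.5  0.8 -0.6] w 0.0371
```

Emit:
send_rows(motion=[{"offset": [0,0,0],"turn": 0},{"offset": [0,0,0],"turn": 0},{"offset": [0,0,0],"turn": 0},{"offset": [0,0,0],"turn": 0}], hand=-1, squeeze=30)

```text
t: 4.1
eef_pos: [0.6369, 0.0364, 0.3147]
ee_rot: [3.14, 0.0, 0.128]
force: [1.2, -5.6, -0.7]
width: 0.0304
```

Emit:
send_rows(motion=[{"offset": [-0.5,0,0],"turn": 0},{"offset": [-1.5,0,0],"turn": 0},{"offset": [-2.5,0,0],"turn": 0},{"offset": [-3.5,0,0],"turn": 0},{"offset": [-4.5,0,0],"turn": 0},{"offset": [-5.5,0,0],"turn": 0},{"offset": [-6.5,0,0],"turn": 0},{"offset": [-7.5,0,0],"turn": 0}])

```text
t: 4.9
eef_pos: [0.5625, 0.0266, 0.3147]
ee_rot: [3.14, -0.0, 0.128]
force: [4.2, -8.7, -2.2]
width: 0.0308
```

Emit:
send_rows(motion=[{"offset": [-1,0,0],"turn": 0},{"offset": [-2,0,0],"turn": 0},{"offset": [-3,0,0],"turn": 0},{"offset": [-3.8,0,0],"turn": 0},{"offset": [-4.2,0,0],"turn": 0},{"offset": [-4.2,0,0],"turn": 0},{"offset": [-4.2,0,0],"turn": 0}])

```text
t: 5.6
eef_pos: [0.5257, 0.0219, 0.3155]
ee_rot: [3.14, -0.012, 0.13]
force: [32.3, -15.3, -23.5]
width: 0.0307
```

Run:
```python
from h import *
go(.637-.119,.037-.0153,.314,7.3)
```

```text
offset cm [-0.77 -0.08  0.14] turn 0.1 | t 5.6 pos [0.5257 0.0219 0.3155] yaw 7.4 F [ 32.3 -15.3 -23.5] w 0.0307
```

The force rose to 32 N, so the bar is at its stop. I'll relieve the pull, release, lift and look.

Emit:
send_rows(motion=[{"offset": [0.4,0,0],"turn": 0},{"offset": [0.4,0,0],"turn": 0}])

```text
t: 5.8
eef_pos: [0.5272, 0.022, 0.3153]
ee_rot: [3.139, -0.005, 0.129]
force: [14.6, -11.7, -8.2]
width: 0.0304
```

Emit:
send_rows(motion=[{"offset": [0,0,0],"turn": 0},{"offset": [0,0,0],"turn": 0},{"offset": [0,0,0],"turn": 0},{"offset": [0,0,0],"turn": 0},{"offset": [0,0,0],"turn": 0},{"offset": [0,0,0],"turn": 0}], hand=0.6)

```text
t: 6.4
eef_pos: [0.5246, 0.0229, 0.3147]
ee_rot: [-3.142, -0.0, 0.128]
force: [0.3, -0.2, 1.5]
width: 0.0685
```

Emit:
send_rows(motion=[{"offset": [0,0,-2],"turn": 0},{"offset": [0,0,-5],"turn": 0},{"offset": [0,0,-9],"turn": 0},{"offset": [0,0,-13.5],"turn": 0},{"offset": [0,0,-13.5],"turn": 0},{"offset": [0,0,-13.5],"turn": 0}])

```text
t: 7.0
eef_pos: [0.5246, 0.0228, 0.4508]
ee_rot: [-3.141, -0.003, 0.128]
force: [-0.6, 0.6, -0.6]
width: 0.0701
```

```bash
cat > m.py <<'E'
from h import *
d=grab("wrist"); cv2.imwrite('pics/w3.png',d["frame"])
for n in("scene","wrist"):
    if n=="scene": d=grab(n)
    P=pts(d).reshape(-1,3); I=d["frame"].reshape(-1,3).astype(int)
    u=np.array([np.cos(np.radians(7.3)),np.sin(np.radians(7.3))]); w=np.array([-u[1],u[0]]); r=P[:,:2]-[.637,.037]
    g=(P[:,2]>.13)&(P[:,2]<.19)&(abs(r@w)<.03)&(r@u>-.16)&(r@u<.14); S=P[g]; J=I[g]; a=r[g]@u; b=r[g]@w
    k=(J[:,2]-J[:,0]>35)&(a<-.05); print(n,"knob",k.sum(),S[k].mean(0).round(4),"along",np.percentile(a[k],[1,99]).round(4),"across",np.percentile(b[k],[1,99]).round(4))
    for l in np.arange(-.09,.05,.02):
        m=(abs(a-l)<.01)&(S[:,2]<.17)
        if m.sum()>3: print(round(l,3),m.sum(),np.median(b[m]).round(4),S[m,2].max().round(4))
    m=(S[:,2]>.174)&(a>.04); print("sleeve",m.sum(),np.percentile(a[m],[1,99]).round(4),np.percentile(b[m],[1,99]).round(4))
go(.452,.3145,.40,-119.6)
E
python3 m.py
```

```text
scene knob 119 [0.5394 0.0262 0.1633] along [-0.1207 -0.0557] across [-0.0146  0.0144]
-0.09 46 0.0021 0.1697
-0.07 31 0.0017 0.1665
-0.05 33 0.0019 0.1689
-0.03 31 0.0024 0.1647
-0.01 34 0.0019 0.1674
0.01 34 0.0022 0.165
0.03 32 0.0017 0.1659
0.05 36 0.0022 0.1661
sleeve 219 [0.0692 0.1252] [-0.0184  0.02  ]
wrist knob 119 [0.5394 0.0262 0.1633] along [-0.1207 -0.0557] across [-0.0146  0.0144]
-0.09 46 0.0021 0.1697
-0.07 31 0.0017 0.1665
-0.05 33 0.0019 0.1689
-0.03 31 0.0024 0.1647
-0.01 34 0.0019 0.1674
0.01 34 0.0022 0.165
0.03 32 0.0017 0.1659
0.05 36 0.0022 0.1661
sleeve 219 [0.0692 0.1252] [-0.0184  0.02  ]
offset cm [ -3.44 -29.86   4.88] turn 126.9 | t 7.1 pos [0.5243 0.0227 0.4487] yaw 7.3 F [-0.4 -0.4 -1. ] w 0.0702
```

Run:
```python
from h import *
d=dict(np.load("wrist.npz"))
P=pts(d).reshape(-1,3); I=d["frame"].reshape(-1,3).astype(int)
u=np.array([np.cos(np.radians(7.3)),np.sin(np.radians(7.3))]); w=np.array([-u[1],u[0]]); r=P[:,:2]-[.637,.037]
g=(P[:,2]>.145)&(P[:,2]<.19)&(abs(r@w)<.03)&(r@u>-.16)&(r@u<.14); S=P[g]; J=I[g]; a=r[g]@u; b=r[g]@w
k=(J[:,2]-J[:,0]>35)&(a<-.05); print("knob",k.sum(),np.percentile(a[k],[1,50,99]).round(4),np.percentile(b[k],[1,99]).round(4),np.percentile(S[k,2],99))
for l in np.arange(-.07,.06,.02):
    m=(abs(a-l)<.01); print(round(l,3),m.sum(),np.percentile(b[m],[2,98]).round(4),np.percentile(S[m,2],98).round(4))
m=(S[:,2]>.174)&(a>.04); print("sleeve",m.sum(),np.percentile(a[m],[1,99]).round(4),np.percentile(b[m],[1,99]).round(4))
```

```text
knob 1358 [-0.1233 -0.1071 -0.0887] [-0.0162  0.0136] 0.17096437564114778
-0.07 555 [-0.0089  0.0064] 0.1632
-0.05 593 [-0.0087  0.0063] 0.1631
-0.03 649 [-0.0084  0.0069] 0.1632
-0.01 663 [-0.0082  0.0068] 0.1633
0.01 719 [-0.008   0.0073] 0.1633
0.03 474 [-0.0078  0.0073] 0.1633Traceback (most recent call last):
  File "<stdin>", line 8, in <module>
    return _quantile_unchecked(
        a, q, axis, out, overwrite_input, method, keepdims, weights)
    return _ureduce(a,
                    func=_quantile_ureduce_func,
    ...<5 lines>...
                    overwrite_input=overwrite_input,
                    method=method)
    r = func(a, **kwargs)
    result = _quantile(arr,
                       quantiles=q,
    ...<2 lines>...
                       out=out,
                       weights=wgt)
    slices_having_nans = np.isnan(arr[-1, ...])
                                  ~~~^^^^^^^^^
IndexError: index -1 is out of bounds for axis 0 with size 0
```

Emit:
send_rows(motion=[{"offset": [-0.4,-3.5,0],"turn": 8},{"offset": [-0.8,-7,0],"turn": 16},{"offset": [-1.2,-10.5,0],"turn": 24},{"offset": [-1.7,-14,0],"turn": 32},{"offset": [-2.2,-17.5,0],"turn": 40},{"offset": [-2.6,-21,0],"turn": 48},{"offset": [-3,-25,0],"turn": 56},{"offset": [-3.4,-29.9,0],"turn": 64}], hand=0.2)

```text
t: 7.9
eef_pos: [0.452, 0.3157, 0.4484]
ee_rot: [3.139, -0.001, -0.995]
force: [2.1, -0.1, -0.4]
width: 0.0524
```

Emit:
send_rows(motion=[{"offset": [0,0,0],"turn": 8},{"offset": [0,0,0],"turn": 16},{"offset": [0,0,0],"turn": 24},{"offset": [0,0,0],"turn": 32},{"offset": [0,0,0],"turn": 40},{"offset": [0,0,0],"turn": 48},{"offset": [0,0,0],"turn": 56},{"offset": [0,0,0],"turn": 62.9}])

```text
t: 8.7
eef_pos: [0.4526, 0.3149, 0.4479]
ee_rot: [3.141, -0.003, -2.092]
force: [-0.1, 0.1, 0.3]
width: 0.0527
```

Emit:
send_rows(motion=[{"offset": [0,0,0],"turn": 0},{"offset": [0,0,0],"turn": 0}])

```text
t: 8.9
eef_pos: [0.4527, 0.3149, 0.4486]
ee_rot: [3.141, -0.002, -2.083]
force: [-0.2, -0.3, -1.4]
width: 0.0528
```

Run:
```python
from h import *
d=grab("wrist"); cv2.imwrite('pics/w4.png',d["frame"])
P=pts(d).reshape(-1,3)
T=P[(P[:,2]>.145)&(P[:,2]<.16)&(np.hypot(P[:,0]-.452,P[:,1]-.3145)<.06)]
print(len(T),T.mean(0),cv2.minAreaRect(T[:,:2].astype(np.float32)*1000),np.percentile(T[:,2],[50,98]))
go(.452,.3145,.40,-119.6)
```

```text
2391 [0.45114865 0.312567   0.15107067] ((451.67529296875, 313.973876953125), (57.921688079833984, 27.695005416870117), 59.85602951049805) [0.15118244 0.15265941]
offset cm [0.07 0.04 4.88] turn 0.2 | t 8.95 pos [0.4527 0.3149 0.4488] yaw -119.4 F [ 0.3 -0.1 -0.4] w 0.0526
```

View pics/w4.png

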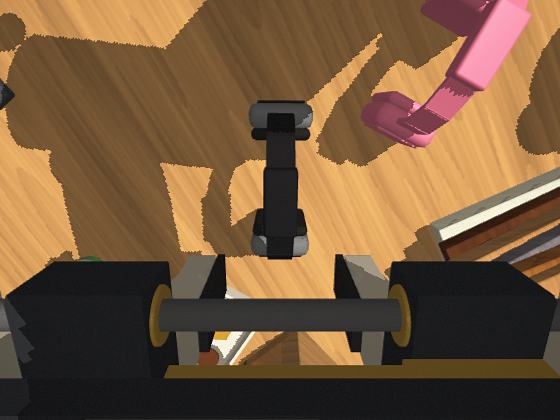

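The ear is lined up between the fingers, band vertical at column ~281 and crown at about (281,200). Its pink twin is at the upper right, clear of the fingers. I descend so the tips stay just above the pad's underside (TCP z ≈ 0.3135).

Emit:
send_rows(motion=[{"offset": [0.1,0,3],"turn": 0},{"offset": [0.1,0,6],"turn": 0},{"offset": [0.1,0,9],"turn": 0},{"offset": [0.1,0,11],"turn": 0},{"offset": [0.1,0,12.5],"turn": 0},{"offset": [0.1,0,13.5],"turn": 0},{"offset": [0.1,0,13.5],"turn": 0},{"offset": [0.1,0,13.5],"turn": 0}])

```text
t: 9.75
eef_pos: [0.4525, 0.3143, 0.3151]
ee_rot: [-3.141, 0.0, -2.086]
force: [0.0, -0.1, 0.1]
width: 0.0528
```

Run:
```python
from h import *
go(.452,.3142,.3135,-119.7)
```

```text
offset cm [0.03 0.04 0.16] turn 0.2 | t 9.75 pos [0.4525 0.3143 0.3151] yaw -119.5 F [ 0.  -0.1  0.1] w 0.0528
```

Emit:
send_rows(motion=[{"offset": [0,0,0.1],"turn": 0},{"offset": [0,0,0.1],"turn": 0},{"offset": [0,0,0.1],"turn": 0},{"offset": [0,0,0.1],"turn": 0},{"offset": [0,0,0.1],"turn": 0},{"offset": [0,0,0.1],"turn": 0}], hand=-0.9, squeeze=20)

```text
t: 10.35
eef_pos: [0.4523, 0.3142, 0.3141]
ee_rot: [-3.142, 0.001, -2.087]
force: [-1.4, 0.3, 4.2]
width: 0.0279
```

Emit:
send_rows(motion=[{"offset": [0,0,-0.5],"turn": 0},{"offset": [0,0,-2],"turn": 0},{"offset": [0,0,-4.5],"turn": 0},{"offset": [0,0,-7.5],"turn": 0},{"offset": [0,0,-10.5],"turn": 0},{"offset": [0,0,-13.5],"turn": 0},{"offset": [0,0,-16.5],"turn": 0},{"offset": [0,0,-18],"turn": 0}])

```text
t: 11.15
eef_pos: [0.4524, 0.3139, 0.4965]
ee_rot: [-3.141, 0.003, -2.086]
force: [0.2, -0.1, -2.2]
width: 0.0279
```

Run:
```python
from h import *
d=grab("wrist"); cv2.imwrite('pics/w5.png',d["frame"])
a=np.radians(7.5); x,y=.637-.011*np.cos(a),.037-.011*np.sin(a); print(x,y)
go(x,y,.49,-82.5); go(.54,.2,.5,-82.5)
```

```text
0.6260941065248881 0.03556421188557943
offset cm [ 15.68 -28.82   0.78] turn -37.0 | t 11.2 pos [0.4526 0.3141 0.498 ] yaw -119.5 F [1.  1.  0.4] w 0.0278
offset cm [  5.61 -13.23  -0.2 ] turn -37.0 | t 11.2 pos [0.4526 0.3141 0.498 ] yaw -119.5 F [1.  1.  0.4] w 0.0278
```

View pics/w5.png

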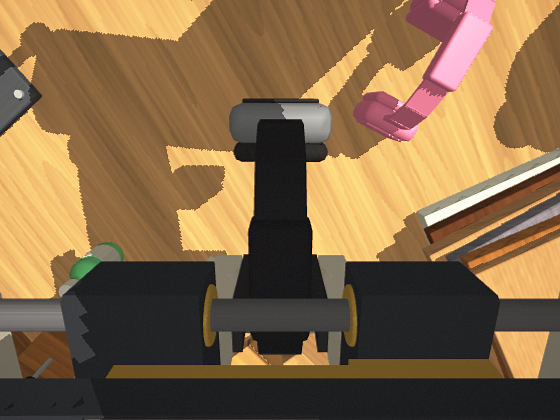

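Held squarely, band centred between the fingers at column ~281. I carry it above the bar.

Emit:
send_rows(motion=[{"offset": [0.8,-1.5,-0.5],"turn": -3},{"offset": [2.2,-4,-1.2],"turn": -7},{"offset": [4,-7.3,-1.2],"turn": -12},{"offset": [5.8,-10.8,-1.2],"turn": -17},{"offset": [7.8,-14.3,-1.2],"turn": -22},{"offset": [9.7,-17.8,-1.2],"turn": -27},{"offset": [11.5,-21.2,-1.2],"turn": -32},{"offset": [13.2,-24.3,-1.2],"turn": -35}])

```text
t: 12.0
eef_pos: [0.5991, 0.0777, 0.5044]
ee_rot: [3.14, -0.0, -1.473]
force: [0.4, 0.4, -2.5]
width: 0.0282
```

Emit:
send_rows(motion=[{"offset": [-0.3,-2.6,0],"turn": -1},{"offset": [-0.6,-4.4,0],"turn": -2},{"offset": [-0.7,-5.1,0],"turn": -2},{"offset": [-0.7,-5.1,0],"turn": -2},{"offset": [-0.7,-5.1,0],"turn": -2}])

```text
t: 12.5
eef_pos: [0.6482, 0.0913, 0.505]
ee_rot: [3.14, -0.0, -1.441]
force: [-0.7, 0.0, -1.7]
width: 0.0279
```

Run:
```python
from h import *
go(.6261,.0356,.345,-82.5)
```

```text
offset cm [ 5.24  2.89 16.  ] turn -0.1 | t 12.5 pos [0.6482 0.0913 0.505 ] yaw -82.6 F [-0.7  0.  -1.7] w 0.0279
```

Emit:
send_rows(motion=[{"offset": [1,0.6,0],"turn": 0},{"offset": [2.5,1.4,0],"turn": 0},{"offset": [4,2.2,0],"turn": 0},{"offset": [5,2.8,0],"turn": 0},{"offset": [5.2,2.9,0],"turn": 0},{"offset": [5.2,2.9,0],"turn": 0},{"offset": [5.2,2.9,0],"turn": 0}])

```text
t: 13.2
eef_pos: [0.6267, 0.0359, 0.5057]
ee_rot: [-3.141, 0.0, -1.441]
force: [1.2, -0.4, -4.2]
width: 0.028
```

Run:
```python
from h import *
go(.6261,.0356,.345,-82.5)
A=grab("side"); B=grab("scene"); 
o=np.hstack([cv2.resize(A["frame"][60:240,230:410],(400,400),interpolation=2),cv2.resize(B["frame"][170:330,180:340],(400,400),interpolation=2)]); cv2.imwrite('pics/pre.png',o)
```

```text
offset cm [ 0.02  0.06 16.07] turn -0.1 | t 13.2 pos [0.6267 0.0359 0.5057] yaw -82.6 F [ 1.2 -0.4 -4.2] w 0.028
```

View pics/pre.png

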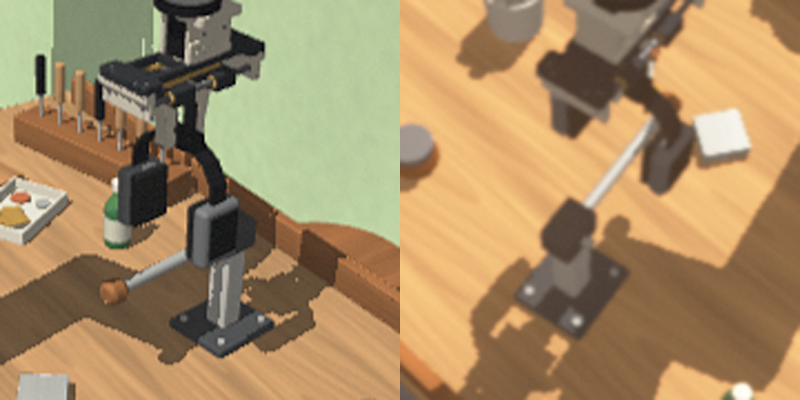

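The cups straddle the bar. I lower, with the last part slow.

Emit:
send_rows(motion=[{"offset": [0,0,1.5],"turn": 0},{"offset": [0,0,4],"turn": 0},{"offset": [0,0,6.5],"turn": 0},{"offset": [0,0,9],"turn": 0},{"offset": [0,0,11.5],"turn": 0},{"offset": [0,0,13.5],"turn": 0},{"offset": [0,0,14.5],"turn": 0},{"offset": [0,0,14.8],"turn": 0}])

```text
t: 14.1
eef_pos: [0.6267, 0.0362, 0.3564]
ee_rot: [3.14, -0.0, -1.44]
force: [-0.5, -0.1, -1.9]
width: 0.0281
```

Emit:
send_rows(motion=[{"offset": [0,0,0.2],"turn": 0},{"offset": [0,0,0.4],"turn": 0},{"offset": [0,0,0.6],"turn": 0},{"offset": [0,0,0.8],"turn": 0},{"offset": [0,0,1],"turn": 0},{"offset": [0,0,1],"turn": 0},{"offset": [0,0,1],"turn": 0}])

```text
t: 14.8
eef_pos: [0.6266, 0.0359, 0.3477]
ee_rot: [-3.142, -0.0, -1.441]
force: [-0.0, 0.8, -2.5]
width: 0.028
```

Run:
```python
from h import *
go(.6261,.0356,.345,-82.5)
```

```text
offset cm [0.02 0.06 0.27] turn -0.1 | t 14.8 pos [0.6266 0.0359 0.3477] yaw -82.6 F [-0.   0.8 -2.5] w 0.028
```

Emit:
send_rows(motion=[{"offset": [0,0,0.1],"turn": 0},{"offset": [0,0,0.2],"turn": 0},{"offset": [0,0,0.25],"turn": 0},{"offset": [0,0,0.25],"turn": 0},{"offset": [0,0,0.25],"turn": 0}])

```text
t: 15.3
eef_pos: [0.6266, 0.0359, 0.3451]
ee_rot: [3.142, -0.0, -1.441]
force: [1.0, -0.0, -2.6]
width: 0.0278
```

Still carrying about 2.6 N, so there is no contact yet; I step down finely.

Emit:
send_rows(motion=[{"offset": [0,0,0.05],"turn": 0},{"offset": [0,0,0.1],"turn": 0},{"offset": [0,0,0.1],"turn": 0},{"offset": [0,0,0.1],"turn": 0}])

```text
t: 15.7
eef_pos: [0.6267, 0.0359, 0.3449]
ee_rot: [-3.141, -0.0, -1.441]
force: [-2.8, 0.3, 6.8]
width: 0.0277
```

Emit:
send_rows(motion=[{"offset": [0,0,0.05],"turn": 0},{"offset": [0,0,0.1],"turn": 0},{"offset": [0,0,0.1],"turn": 0},{"offset": [0,0,0.1],"turn": 0}])

```text
t: 16.1
eef_pos: [0.6271, 0.036, 0.3448]
ee_rot: [-3.139, -0.0, -1.44]
force: [-2.9, 0.9, 9.2]
width: 0.0277
```

Contact at about 7–9 N. I ease up 1.5 mm so it just rests, open, then lift straight up.

Emit:
send_rows(motion=[{"offset": [0,0,-0.15],"turn": 0},{"offset": [0,0,-0.15],"turn": 0}])

```text
t: 16.3
eef_pos: [0.6268, 0.0359, 0.345]
ee_rot: [-3.141, 0.0, -1.441]
force: [-1.0, 1.3, 2.5]
width: 0.0277
```

Emit:
send_rows(motion=[{"offset": [0,0,0],"turn": 0},{"offset": [0,0,0],"turn": 0},{"offset": [0,0,0],"turn": 0},{"offset": [0,0,0],"turn": 0},{"offset": [0,0,0],"turn": 0},{"offset": [0,0,0],"turn": 0},{"offset": [0,0,0],"turn": 0}], hand=0.2)

```text
t: 17.0
eef_pos: [0.6266, 0.0359, 0.3446]
ee_rot: [3.142, -0.0, -1.441]
force: [-0.1, 0.6, 0.3]
width: 0.0527
```

Emit:
send_rows(motion=[{"offset": [0,0,-0.5],"turn": 0},{"offset": [0,0,-1.5],"turn": 0},{"offset": [0,0,-3],"turn": 0},{"offset": [0,0,-5],"turn": 0},{"offset": [0,0,-8],"turn": 0},{"offset": [0,0,-11],"turn": 0},{"offset": [0,0,-14],"turn": 0},{"offset": [0,0,-15],"turn": 0}])

```text
t: 17.8
eef_pos: [0.6268, 0.0357, 0.4997]
ee_rot: [-3.135, 0.0, -1.441]
force: [-0.1, -0.2, 0.6]
width: 0.0523
```

Emit:
send_rows(motion=[{"offset": [-6,0,0],"turn": 0},{"offset": [-6,0,0],"turn": 0},{"offset": [-6,0,0],"turn": 0},{"offset": [-6,0,0],"turn": 0},{"offset": [-6,0,0],"turn": 0},{"offset": [-6,0,0],"turn": 0},{"offset": [-6,0,0],"turn": 0},{"offset": [-6,0,0],"turn": 0}])

```text
t: 18.6
eef_pos: [0.6189, 0.0949, 0.4946]
ee_rot: [3.141, -0.0, -1.441]
force: [0.4, -0.3, -0.5]
width: 0.0526
```

Run:
```python
from h import *
go(.6261,.0356,.345,-82.5)
A=grab("side"); B=grab("scene"); C=grab("wrist")
o=np.hstack([cv2.resize(A["frame"][100:280,230:410],(400,400),interpolation=2),cv2.resize(B["frame"][170:330,180:340],(400,400),interpolation=2)]); 
cv2.imwrite('pics/post.png',o); cv2.imwrite('pics/postw.png',C["frame"])
al=np.radians(7.5); u=np.array([np.cos(al),np.sin(al)]); w=np.array([-u[1],u[0]])
for n,d in(("scene",B),("side",A),("wrist",C)):
    P=pts(d).reshape(-1,3); T=P[(P[:,2]>.1795)&(P[:,2]<.2)&(np.hypot(P[:,0]-.626,P[:,1]-.0356)<.06)]
    if len(T)>20:
        r=T[:,:2]-[.637,.037]; print(n,len(T),"along mid-err",np.percentile(r@u+.011,[1,99]).round(4),"across",np.percentile(r@w,[1,99]).round(4),cv2.minAreaRect(T[:,:2].astype(np.float32)*1000),np.percentile(T[:,2],[50,98]))
```

```text
offset cm [ 5.98  0.05 14.96] turn -0.1 | t 18.6 pos [0.6189 0.0949 0.4946] yaw -82.6 F [ 0.4 -0.3 -0.5] w 0.0526
scene 150 along mid-err [-0.0105  0.0177] across [-0.0276  0.0291] ((629.0640869140625, 36.70091247558594), (29.96377182006836, 58.1138916015625), 8.794305801391602) [0.18273308 0.186893  ]
side 108 along mid-err [-0.0158  0.0137] across [-0.0309  0.0242] ((625.2857055664062, 31.090959548950195), (30.252845764160156, 57.94111633300781), 7.5195417404174805) [0.18220623 0.18549023]
wrist 2517 along mid-err [-0.0126  0.0144] across [-0.0285  0.0278] ((626.9801025390625, 35.69126892089844), (27.823116302490234, 57.23345947265625), 7.3024582862854) [0.18212762 0.1837117 ]
```

View pics/post.png

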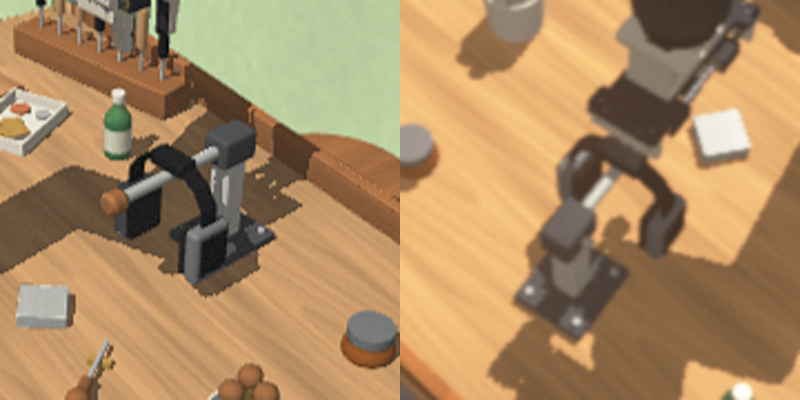

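The ear hangs squarely at mid-bar with one cup on each side. The wrist view puts the crown within 1 mm of mid-bar and level. Handing in.

```bash
python3 -c "
from station import *
print(job_done())"
```

```text
the job is handed in; nothing more can be done
None
```

The bar is pulled out to its stop and the ear defenders hang across it by the headband. The job was handed in at about 19 s of the 64 s allowed.

- **Bar:** I pulled it by the knob until it hit the stop, where the force rose to 32 N. The gap between knob and sleeve then measured about 160 mm, as it should fully out. The pull covered about 112 mm rather than 120; the first pictures suggest the bar started slightly out. I measured the gap before hanging the ear defenders and did not measure it again afterwards.
- **Ear defenders:** I picked up the black and grey pair by the crown and lowered them until they touched the bar, pressing with at most 9 N. I eased off, let go, and moved the gripper clear.
- **Last checks:** By the wrist camera, the crown is within about 1 mm of mid-bar and square to the bar within about 0.5°. Its top is at 182–183 mm, so it sits level, and one cup hangs on each side. The pictures show nothing else moved nearby, but I did not recheck the whole bench.
- **Disagreement:** The scene and side cameras put the crown 3–5 mm away from the wrist reading, in opposite directions. This matches the offset between those two cameras seen from the start.

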